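# Weigh a dipped glaze test tile

### The arm

A 6-joint arm with a two-finger parallel gripper is mounted at the origin on the work surface; the furniture and walls round the work are solid. World frame = base frame: x ahead of the robot, y to its left, z up, the work surface at z = 0. Lengths are in m, angles in rad, forces in N, time in s.
With the tool pointing down it reaches from about 0.4 to 0.925 m from the base axis. Payload 12.5 kg.
Tool frame: the origin (TCP) lies at the very end of the fingers, on their centre line; the grasp point (between the pads) lies 19 mm behind it; z points along the fingers, y is the direction in which the jaws open and shut (so a half turn about z gives the same grasp; the last joint's range is limited). The gripper opens to 95 mm and grips with 3 to 60 N. Pads are 20 mm wide; open, the fingers measure 119 mm over their backs; the gripper's body (75 mm by 180 mm) begins 59 mm behind the grasp point.
Start: joints at [-1.371, 0.491, 1.559, -0, 1.092, -0.106], TCP at [0.188, -0.596, 0.215] pointing down, gripper open.
Joint ranges: [-3.1, 3.1], [-0.84, 2.19], [0.05, 2.79], [-1.13, 4.28], [0.06, 2.93], [-2.69, 2.69]. Speed limits (rad/s): [2.22, 2.22, 2.79, 3.14, 3.14, 3.14].

### API

Orientations are given as [roll, pitch, yaw] about the fixed x, y, z axes, in that order (R = Rz(yaw) Ry(pitch) Rx(roll)).
In Python, from workcell import ctrl gives the robot as it stands.
- The arm moves only by the shell command python3 -m inch 'ROWS' [OPENING] [FORCE]. ROWS is JSON, a list of rows, each an object with "delta_pos": the shift along the tool's x, y, z in cm, a list of three; "rot": the turn, a rotation vector about the tool's x, y, z in units of 6 degrees (1.0 is 6 degrees), a list of three. In form: [{"delta_pos": [x, y, z], "rot": [rx, ry, rz]}, ...]. A call has 1 to 8 rows; each row shifts and turns the commanded pose from where the row before left it, along the tool's axes as they then stand; what a row does not reach is not made up. A row lasts 1/12 s, in which the tool goes at most 41.7 mm and 7.16 degrees, less where a joint would pass 70% of its speed; a pose out of reach is approached as far as the arm can. A call is refused whole if a number of a shift passes 4.17 or a number of a turn 1, either way. A call with a gripper value outside its range is refused whole. OPENING is the opening, from -1 (shut) to 1 (fully open), set as the call begins (- or left out, the last holds). The fingers move at their own pace and stop on an object; FORCE is the grip in N (left out, the last holds). Time passes only in rows, so rows that do not move let the fingers close. It gives the time, the measured TCP pose, the force and the opening at its end, in the units of the state.
- ctrl.get_obs(): the state, without advancing time (a new reading comes with each control period).
- ctrl.get_image(name): name is "side" or "top" or "wrist"; returns a dict with "frame" (400x640x3 uint8, blue, green, red), "intrinsics" (3x3 intrinsics, pixels), "rvec" (rotation vector, rad) and "tvec" (3), from world to camera coordinates, as OpenCV has them. Camera axes: x right, y down, z forward; pixel columns grow to the right and rows downward; lengths in m; the calibration is good to about 2 mm. The wrist camera is an equidistant fisheye: a pixel r from the principal point sees the ray r / f radians off the axis. A picture is of the moment at which its call begins. There is no depth.
- ctrl.finish_job(): hands the job in, once; it reports no verdict.
The state is a dict: "clock": time; "q": joint angles; "joint_velocities": joint speeds; "effort": joint torques, N m; "position": TCP position; "tool_rot": TCP orientation; "ft_force": force on the tool from outside, world axes, zero at the start; "wrist_torque": the same for the moment, N m; "gripper_width": finger opening in m.
Only numpy, scipy, OpenCV 4.12 (cv2) and the standard library are available. Lean on these libraries where they do the work, as an engineer would, in place of code of your own. Each camera call takes 0.05 s, during which the arm holds its last target.

### The job

The check weight is still on the dial scale: take it off and stand it upright on the bench. Then draw the blue glaze test tile straight up out of its slot in the drying rack, leaving the other tiles in theirs, and stand it in the wire tile stand on the scale's pan, foot behind the front stops, centred and leaning back against the rest. Lower it gently, so that the sprung pan is never driven down to its stop, and leave the tape roll where it is.

Things in the scene. Friction and masses are not known exactly. Their poses are not given: they have to be found in the camera images.
- tile_blue: ceramic test tile with a dark blue glaze and a bare cream clay top margin (30 mm) with two blue dabs over the top edge; a flat plate 8 (x, thickness) x 100 (y, width) x 140 mm (z, height), about 270 g, standing on its 100 mm edge in the rack; origin at the centre of its foot (underside), z up along the tile. Grip it across the 8 mm thickness at the top edge
- tile_green: the same tile in celadon green; origin and axes alike; stays in the rack
- tile_amber: the same tile in brown amber; origin and axes alike; stays in the rack
- tile_rack: fixed wooden drying rack, 184 (x) x 137 (y) x 105 mm high; origin: centre of its underside. Two slotted cheeks on a 10 mm base board guide the tiles' side edges; five slots, 10.5 mm wide, at x = -64, -32, 0, 32, 64 mm. The tiles stand on the base board in the 1st, 3rd and 5th slots, with 3 mm play across y, and show 45 mm above the cheeks
- scale: fixed cream dial scale, 150 x 150 mm, origin at the centre of its underside; its dial faces -x. The steel pan (160 x 160 mm, 6 mm rim) lies centred above it, its upper face at z = 86 mm when empty
- stand_foot (a point): place of the tile's foot (its width along y, either face forward) on the black 5 mm wire stand on the pan: on top of the two bottom wires, midway between stops and rest and across the stand. Rides with the pan; scale's axes. At y = -30 and 30 mm: front stops at x = -10.5 mm (wire centre), 15 mm high; rest from x = 10.5 mm, leaning 12 degrees to +x, 77 mm high. 16 mm free for the foot
- scale_pan (a joint): travel of the sprung pan, m: 0 empty, growing downward by 1.5 mm per 100 g; stop at 0.016
- check_weight: brass 500 g check weight, standing on the front part of the pan, in front of the tile stand: a cylinder 40 mm in diameter and 46 mm high, a neck, and a knob 26 mm in diameter from 54 to 74 mm; origin at the centre of its underside, z up
- tape_roll_green: loose roll of green tape, 97 mm across, 24 mm high, lying on the bench beyond the work; origin at the centre of its underside
Things that resemble listed ones, but are neither listed nor needed, are in the scene too. Leave any red look-alike of the tile_blue alone.

How it is judged:
By the outcome, as a careful person would: the job done as asked, in the order asked, and still so for the second after the job is handed in, with the robot touching nothing.
It also fails if it takes over 56 s, if anything falls off the work surface, if the arm or the gripper's body presses on something with over 40 N, if the wrist force passes 120 N, or if a joint passes its speed limit or range.

## Working session

There is one attempt and no reset: what is moved stays moved. The work goes in short steps, Python scripts to look and compute and a shell command to move; the robot and the scene stay as the last step left them, time stands still between calls to the robot, and variables do not carry over. Pictures are saved under pics/ and viewed, and the job is handed in when it is done.

```bash
ls -la; mkdir -p pics; python3 - <<'E'
from workcell import ctrl
import cv2
o=ctrl.get_obs(); print(o)
for n in ["side","top","wrist"]:
    d=ctrl.get_image(n); cv2.imwrite(f"pics/{n}0.png",d["frame"]); print(n,d["intrinsics"].tolist(),d["rvec"],d["tvec"])
E
```

```text
total 12
drwxr-xr-x  3 agent agent 4096 Dec  6 04:52 .
drwxr-xr-x 23 root  root  4096 Dec  6 04:52 ..
drwxr-xr-x  2 agent agent 4096 Dec  6 04:52 pics
{'clock': 0.0, 'q': array([-1.37061967e+00,  4.91533517e-01,  1.55947987e+00,  4.93644953e-06,
        1.09170162e+00, -1.05605648e-01]), 'joint_velocities': array([ 9.67254730e-04, -5.40925271e-04,  1.03867524e-03, -3.22603101e-04,
        7.32576745e-04,  1.81373306e-05]), 'effort': array([ 3.13688208e-03, -6.12640357e+01, -2.58178675e+01,  6.93825656e-02,
        4.82245430e-02, -1.47044966e-04]), 'position': array([ 0.18811702, -0.59574503,  0.21406746]), 'tool_rot': array([-3.14047702e+00, -1.22659898e-04,  3.05779961e-01]), 'ft_force': array([ 0.60478864, -0.01045192, -0.65688113]), 'wrist_torque': array([0.02036033, 0.01329092, 0.04045092]), 'gripper_width': 0.09537870626060485}
side [[514.8237331604789, 0.0, 316.68332315687695], [0.0, 514.8237331604789, 196.56495673076014], [0.0, 0.0, 1.0]] [ 0.69181275 -2.36061551  1.43458739] [0.43704314 0.24315573 0.89511945]
top [[466.5876190980408, 0.0, 320.1346466357787], [0.0, 466.5876190980408, 195.96271744011239], [0.0, 0.0, 1.0]] [ 2.20113729 -2.19036161  0.12546125] [-0.1226521   0.58648416  0.9591709 ]
wrist [[309.70691628693146, 0.0, 315.9521963717927], [0.0, 309.70691628693146, 197.1828356228671], [0.0, 0.0, 1.0]] [-2.37344852  1.7390103   0.20722235] [-0.62539334 -0.02735762  0.38965369]
```

View pics/side0.png

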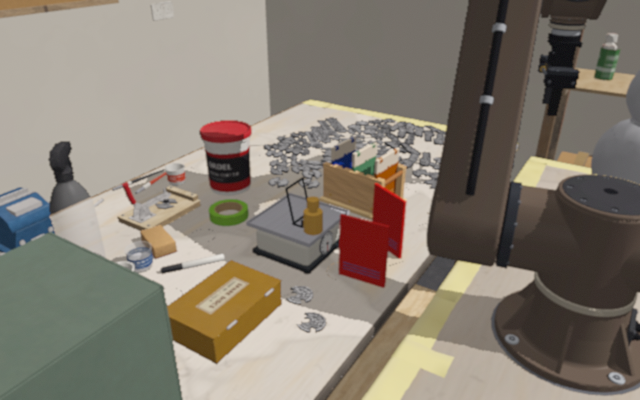

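View pics/top0.png

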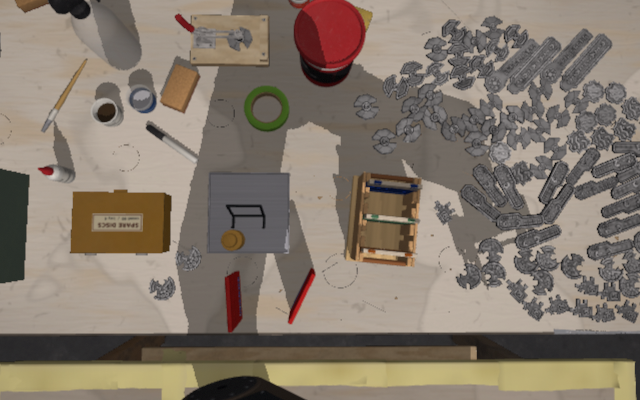

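View pics/wrist0.png

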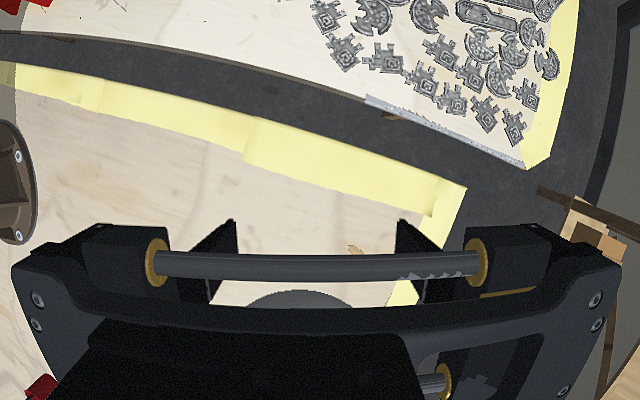

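```bash
cat > h.py <<'E'
import numpy as np, cv2
from workcell import ctrl
def cam(n):
    d=ctrl.get_image(n); R=cv2.Rodrigues(np.array(d["rvec"]))[0]; t=np.array(d["tvec"]).ravel()
    return d["frame"],np.array(d["intrinsics"]),R,t
def rays(px,K,R,t,fish=False):
    px=np.atleast_2d(np.float64(px)); u=(px-[K[0,2],K[1,2]])/[K[0,0],K[1,1]]
    if fish:
        r=np.linalg.norm(u,axis=1,keepdims=True); s=np.where(r>1e-9,np.sin(r)/np.maximum(r,1e-9),1)
        d=np.hstack([u*s,np.cos(r)])
    else: d=np.hstack([u,np.ones((len(u),1))])
    return -R.T@t,d@R
def onz(px,z,K,R,t,fish=False):
    c,d=rays(px,K,R,t,fish); return c+d*((z-c[2])/d[:,2:3])
def proj(P,K,R,t,fish=False):
    c=np.atleast_2d(P)@R.T+t
    if fish:
        rho=np.linalg.norm(c[:,:2],axis=1,keepdims=True); th=np.arctan2(rho,c[:,2:3]); return c[:,:2]/rho*th*K[0,0]+[K[0,2],K[1,2]]
    return c[:,:2]/c[:,2:3]*[K[0,0],K[1,1]]+[K[0,2],K[1,2]]
def crop(f,x0,y0,w,h,s,name):
    cv2.imwrite(name,cv2.resize(f[y0:y0+h,x0:x0+w],None,fx=s,fy=s,interpolation=cv2.INTER_CUBIC))
E
python3 - <<'E'
from h import *
f,K,R,t=cam("top"); print("camc",-R.T@t)
crop(f,190,155,130,100,6,"pics/a1.png"); crop(f,330,160,110,115,5,"pics/a2.png")
f,K,R,t=cam("side"); print("camc",-R.T@t)
crop(f,230,130,190,160,4,"pics/a3.png")
E
```

```text
camc [ 0.50731681 -0.08730793  1.00698709]
camc [-0.00122161  0.81034896  0.62825419]
```

View pics/a1.png

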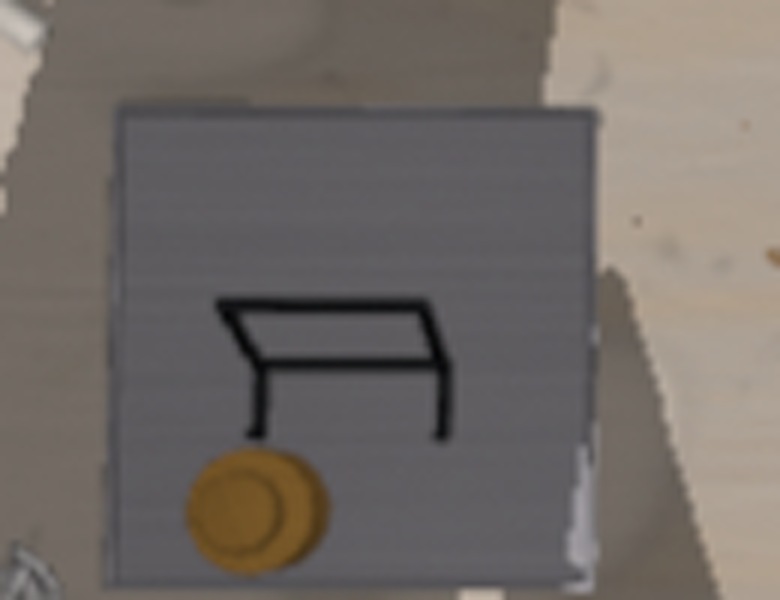

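View pics/a2.png

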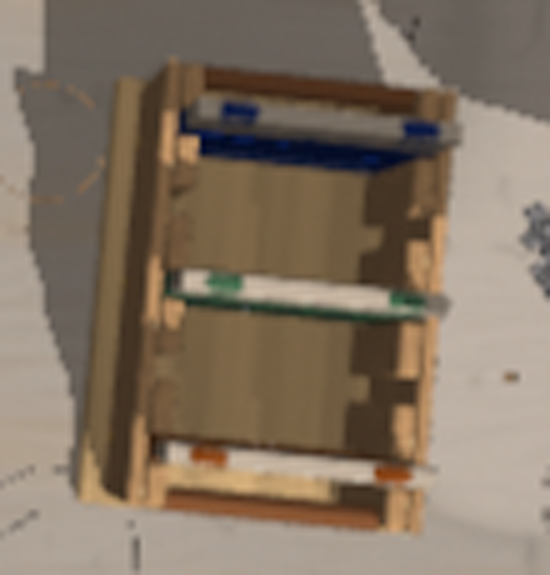

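View pics/a3.png

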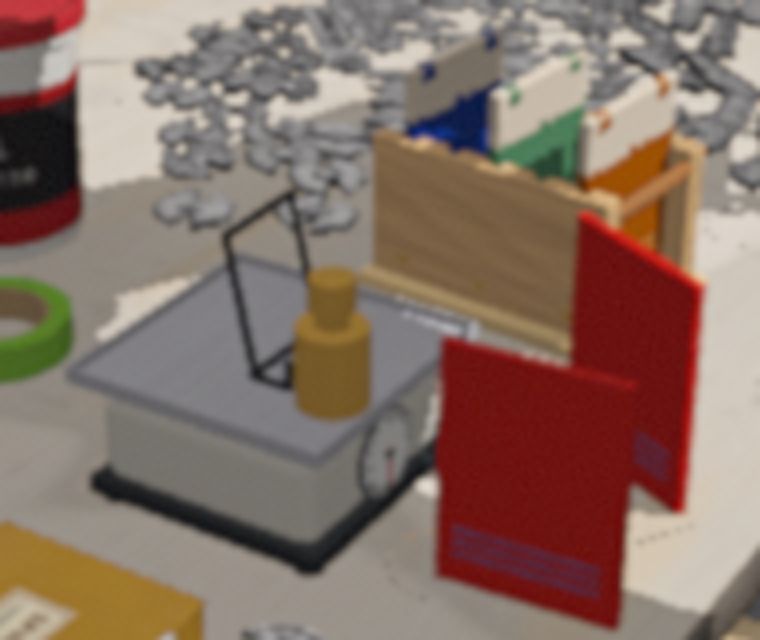

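```bash
cat >> h.py <<'E'
def zp(pts,x0,y0,s): return (np.atleast_2d(np.float64(pts))+.5)/s-.5+[x0,y0]
E
python3 - <<'E'
from h import *
np.set_printoptions(precision=4,suppress=True)
f,K,R,t=cam("top"); pn=0.0785
P=lambda n,px,z,o=(190,155,6): print(n,onz(zp(px,*o),z,K,R,t).tolist() if 0 else onz(zp(px,*o),z,K,R,t)[:,:2])
P("knob",[(237,511)],pn+.074)
P("pan rim",[(115,107),(597,110),(593,590),(105,585)],pn+.004)
P("rest top",[(222,303),(422,303)],pn+.077)
P("rest bottom bar",[(260,365),(446,365)],pn+.0025)
P("stop top",[(256,437),(441,437)],pn+.015)
o=(330,160,5)
P("tile top back edge",[(200,97),(455,125)],.15,o)
P("dabs blue",[(240,112),(421,130)],.15,o)
P("dabs green",[(225,283),(408,300)],.15,o)
P("dabs amber",[(208,456),(393,474)],.15,o)
P("rack cheek top corners",[(172,60),(452,92),(420,530),(132,500)],.105,o)
c,d=None,None
hsv=cv2.cvtColor(f,cv2.COLOR_BGR2HSV)
m=((hsv[...,0]<8)|(hsv[...,0]>172))&(hsv[...,1]>150)&(hsv[...,2]>60)
n,l,s,ce=cv2.connectedComponentsWithStats(m.astype(np.uint8))
for i in range(1,n):
    if s[i,4]>60: 
        print(s[i]); r=cv2.minAreaRect(np.argwhere(l==i)[:,::-1].astype(np.float32)); print(cv2.boxPoints(r)); print(onz(cv2.boxPoints(r),.14,K,R,t)[:,:2])
E
```

```text
knob [[0.4961 0.0493]]
pan rim [[ 0.6279  0.1031]
 [ 0.6282 -0.0558]
 [ 0.4698 -0.0559]
 [ 0.4711  0.1027]]
rest top [[ 0.5588  0.0545]
 [ 0.5592 -0.0058]]
rest bottom bar [[ 0.543   0.0541]
 [ 0.5433 -0.0068]]
stop top [[ 0.5192  0.0531]
 [ 0.5194 -0.0066]]
tile top back edge [[ 0.6091 -0.2074]
 [ 0.5994 -0.3026]]
dabs blue [[ 0.6036 -0.2223]
 [ 0.5974 -0.2899]]
dabs green [[ 0.5402 -0.2163]
 [ 0.5342 -0.2842]]
dabs amber [[ 0.4767 -0.2097]
 [ 0.4703 -0.2779]]
rack cheek top corners [[ 0.629  -0.2028]
 [ 0.6172 -0.3129]
 [ 0.4469 -0.2981]
 [ 0.4582 -0.1866]]
[ 292    0   74   69 3947]
[[292.  68.]
 [292.   0.]
 [365.   0.]
 [365.  68.]]
[[ 0.8219 -0.0615]
 [ 0.9563 -0.0604]
 [ 0.9593 -0.2016]
 [ 0.8241 -0.201 ]]
[175  14  19  18 127]
[[173.6302  17.4943]
 [177.7811  12.966 ]
 [194.4906  28.283 ]
 [190.3396  32.8113]]
[[0.917  0.1644]
 [0.9261 0.1568]
 [0.8965 0.1245]
 [0.8875 0.1321]]
[ 39 167  14   8  77]
[[ 39. 167.]
 [ 52. 167.]
 [ 52. 174.]
 [ 39. 174.]]
[[0.628  0.4011]
 [0.6281 0.3776]
 [0.6152 0.377 ]
 [0.615  0.4004]]
[288 269  27  55 314]
[[285.2752 320.6982]
 [310.7566 268.3943]
 [316.6833 271.2816]
 [291.2019 323.5855]]
[[ 0.3495 -0.0533]
 [ 0.4439 -0.0992]
 [ 0.4387 -0.1101]
 [ 0.3443 -0.0641]]
[225 272  17  60 680]
[[223.9106 272.688 ]
 [237.9815 271.7285]
 [241.9717 330.2519]
 [227.9008 331.2113]]
[[0.436  0.0595]
 [0.4377 0.034 ]
 [0.3327 0.0249]
 [0.331  0.0502]]
```

```bash
cat > st.py <<'E'
import sys, numpy as np
from scipy.spatial.transform import Rotation as Ro
from workcell import ctrl
np.set_printoptions(precision=4,suppress=True)
o=ctrl.get_obs()
R=Ro.from_euler('xyz',o["tool_rot"])
print("t",round(o["clock"],2),"p",o["position"],"rpy deg",np.degrees(o["tool_rot"]),"F",o["ft_force"],"w",o["gripper_width"])
if len(sys.argv)>1:
    a=[float(v) for v in sys.argv[1:]]
    d=R.inv().apply(np.array(a[:3])-o["position"])*100
    print("delta tool cm (in current axes)",d)
    if len(a)>3:
        T=Ro.from_euler('xyz',np.radians(a[3:6])); print("rotvec units",np.degrees((R.inv()*T).as_rotvec())/6)
E
python3 -m inch '[{"delta_pos":[0,0,-1.5],"rot":[0,0,0.98]},{"delta_pos":[2,0,-1.5],"rot":[0,0,0.98]},{"delta_pos":[3,-1,-1],"rot":[0,0,0.96]},{"delta_pos":[3.5,-2,0],"rot":[0,0,0]}]' 0.4 40; python3 st.py 0.496 0.0493 0.26 180 0 0
```

```text
clock: 0.63
position: [0.2715, -0.5603, 0.2566]
tool_rot: [3.138, -0.001, -0.009]
ft_force: [1.1, -0.6, 1.1]
gripper_width: 0.0738
t 0.63 p [ 0.2715 -0.5603  0.2566] rpy deg [179.8075  -0.0585  -0.5267] F [ 1.0727 -0.564   1.1211] w 0.07378104424166039
delta tool cm (in current axes) [ 21.8852 -61.167   -0.5227]
rotvec units [ 0.0321 -0.0096 -0.0878]
```

```bash
python3 -m inch '[{"delta_pos":[3,-2.5,0],"rot":[0,0,0]},{"delta_pos":[3,-2.8,0],"rot":[0,0,0]},{"delta_pos":[2.8,-2.9,0],"rot":[0,0,0]},{"delta_pos":[2.5,-3.2,0],"rot":[0,0,0]},{"delta_pos":[2,-3.5,0],"rot":[0,0,0]},{"delta_pos":[1.5,-3.8,0],"rot":[0,0,0]},{"delta_pos":[1.5,-3.8,0],"rot":[0,0,0]},{"delta_pos":[1.5,-3.8,0],"rot":[0,0,0]}]' ; python3 st.py 0.496 0.0493 0.26 180 0 0
```

```text
clock: 1.3
position: [0.45, -0.2941, 0.2546]
tool_rot: [3.142, -0.0, -0.0]
ft_force: [1.0, -0.5, 0.6]
gripper_width: 0.0667
t 1.3 p [ 0.45   -0.2941  0.2546] rpy deg [179.9965  -0.0018  -0.0025] F [ 1.0322 -0.4981  0.5795] w 0.06670281865419403
delta tool cm (in current axes) [  4.5991 -34.3373  -0.5398]
rotvec units [ 0.0006 -0.0003 -0.0004]
```

```bash
python3 -m inch '[{"delta_pos":[0.6,-4,0],"rot":[0,0,0]},{"delta_pos":[0.6,-4,0],"rot":[0,0,0]},{"delta_pos":[0.6,-4,0],"rot":[0,0,0]},{"delta_pos":[0.6,-4,0],"rot":[0,0,0]},{"delta_pos":[0.6,-4,0],"rot":[0,0,0]},{"delta_pos":[0.6,-4,0],"rot":[0,0,0]},{"delta_pos":[0.2,-4,0],"rot":[0,0,0]}]' ; python3 st.py 0.496 0.0493 0.26 180 0 0
```

```text
clock: 1.88
position: [0.4878, -0.0141, 0.2548]
tool_rot: [3.141, -0.001, -0.0]
ft_force: [-0.1, 0.2, -0.1]
gripper_width: 0.0667
t 1.88 p [ 0.4878 -0.0141  0.2548] rpy deg [179.9898  -0.0362  -0.0039] F [-0.1372  0.162  -0.0949] w 0.0667421814244579
delta tool cm (in current axes) [ 0.8183 -6.3374 -0.5212]
rotvec units [ 0.0017 -0.006  -0.0007]
```

```bash
python3 -m inch '[{"delta_pos":[0.4,-3.2,0],"rot":[0,0,0]},{"delta_pos":[0.4,-3.1,0],"rot":[0,0,0]},{"delta_pos":[0,0,0],"rot":[0,0,0]}]' ; python3 - <<'E'
from h import *
f,K,R,t=cam("wrist"); cv2.imwrite("pics/w1.png",f); print("c",-R.T@t, R[2])
E
```

```text
clock: 2.13
position: [0.4957, 0.0511, 0.2547]
tool_rot: [-3.141, -0.0, 0.004]
ft_force: [0.1, 0.4, -0.4]
gripper_width: 0.0664
c [0.56114911 0.05084627 0.42604117] [-0.23485281 -0.00139045 -0.97202995]
```

View pics/w1.png

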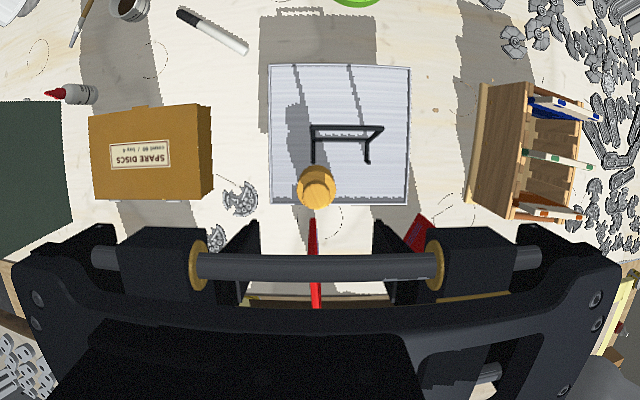

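```bash
python3 - <<'E'
from h import *
f,K,R,t=cam("wrist"); crop(f,260,60,160,150,5,"pics/w1z.png")
hsv=cv2.cvtColor(f,cv2.COLOR_BGR2HSV)
E
```

```text
(no output)
```

View pics/w1z.png

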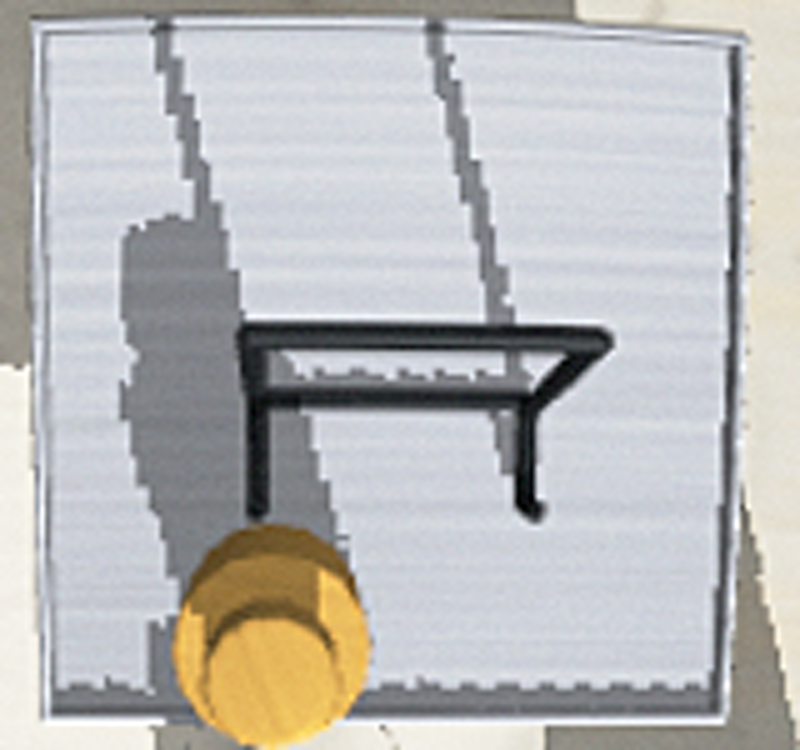

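```bash
python3 - <<'E'
from h import *
np.set_printoptions(precision=4,suppress=True)
f,K,R,t=cam("wrist"); pn=.0785
P=lambda n,px,z,o=(260,60,5): print(n,onz(zp(px,*o),z,K,R,t,True)[:,:2].tolist())
P("knob c",[(270,683),(205,683),(335,683)],pn+.074)
P("cyl l r",[(173,650),(371,650)],pn+.046)
P("rest top",[(244,335),(605,337)],pn+.0765)
P("stop top",[(258,513),(538,512)],pn+.0145)
P("rest bottom bar",[(250,397),(533,397)],pn+.0025)
P("pan rim",[(33,18),(745,35),(723,718),(43,718)],pn+.006)
E
python3 st.py 0.496 0.049 0.129 180 0 0
```

```text
knob c [[0.49576719279262244, 0.04927122868973318], [0.49573756921660334, 0.06107801561106967], [0.4957978786617676, 0.03747051067842766]]
cyl l r [[0.495797359376788, 0.06878293987725793], [0.49589595843846546, 0.029309649496993877]]
rest top [[0.5584187911683067, 0.05387183338669711], [0.5591385892801952, -0.009553347819000552]]
stop top [[0.5193386869223073, 0.052256852801450794], [0.520074347045517, -0.008775360150035376]]
rest bottom bar [[0.5438775669842404, 0.05421550337866312], [0.5446200416088374, -0.009006069384450227]]
pan rim [[0.6295871740952135, 0.10204816380518503], [0.629368897337347, -0.05649902390999663], [0.4713977897216355, -0.05646462967116879], [0.47113799676578905, 0.10180771426432282]]
t 2.28 p [0.4955 0.047  0.2546] rpy deg [179.9847   0.0038   0.0596] F [ 0.2753 -0.0727  0.2416] w 0.06620067024329461
delta tool cm (in current axes) [ 0.0486 -0.2031 12.5574]
rotvec units [0.0026 0.0006 0.0099]
```

```bash
python3 -m inch '[{"delta_pos":[0.05,-0.2,2.5],"rot":[0,0,0]},{"delta_pos":[0,0,3],"rot":[0,0,0]},{"delta_pos":[0,0,3],"rot":[0,0,0]},{"delta_pos":[0,0,2.5],"rot":[0,0,0]},{"delta_pos":[0,0,1.5],"rot":[0,0,0]},{"delta_pos":[0,0,0],"rot":[0,0,0]},{"delta_pos":[0,0,0],"rot":[0,0,0]}]' ; python3 st.py 0.4957 0.049 0.129 180 0 0
```

```text
clock: 2.87
position: [0.4961, 0.0479, 0.1295]
tool_rot: [3.141, 0.001, -0.002]
ft_force: [0.2, 0.5, 0.3]
gripper_width: 0.0667
t 2.87 p [0.4961 0.0479 0.1295] rpy deg [179.994    0.0697  -0.0901] F [0.1614 0.4837 0.3411] w 0.06671697215015192
delta tool cm (in current axes) [-0.0367 -0.1064  0.0524]
rotvec units [ 0.001   0.0116 -0.015 ]
```

```bash
python3 -m inch '[{"delta_pos":[0,-0.1,0],"rot":[0,0,0]},{"delta_pos":[0,0,0],"rot":[0,0,0]},{"delta_pos":[0,0,0],"rot":[0,0,0]},{"delta_pos":[0,0,0],"rot":[0,0,0]},{"delta_pos":[0,0,0],"rot":[0,0,0]},{"delta_pos":[0,0,0],"rot":[0,0,0]}]' -1 40; python3 st.py
```

```text
clock: 3.37
position: [0.4962, 0.05, 0.1299]
tool_rot: [3.141, -0.001, 0.0]
ft_force: [-0.8, -0.5, 0.2]
gripper_width: 0.0316
t 3.37 p [0.4962 0.05   0.1299] rpy deg [179.9929  -0.0334   0.0088] F [-0.7634 -0.5007  0.1662] w 0.03160139619130682
```

```bash
python3 -m inch '[{"delta_pos":[0,0,0],"rot":[0,0,0]},{"delta_pos":[0,0,0],"rot":[0,0,0]},{"delta_pos":[0,0,0],"rot":[0,0,0]},{"delta_pos":[0,0,0],"rot":[0,0,0]},{"delta_pos":[0,0,-0.4],"rot":[0,0,0]},{"delta_pos":[0,0,-0.8],"rot":[0,0,0]},{"delta_pos":[0,0,-1.5],"rot":[0,0,0]},{"delta_pos":[0,0,-2],"rot":[0,0,0]}]'; python3 st.py
```

```text
clock: 4.03
position: [0.4952, 0.0498, 0.1764]
tool_rot: [3.141, 0.003, 0.0]
ft_force: [0.8, 0.1, -5.1]
gripper_width: 0.0253
t 4.03 p [0.4952 0.0498 0.1764] rpy deg [179.9823   0.189    0.0025] F [ 0.8096  0.1435 -5.1363] w 0.025285163040113284
```

```bash
python3 -m inch '[{"delta_pos":[0,0,-2.5],"rot":[0,0,0]},{"delta_pos":[0,0.5,-2.8],"rot":[0,0,0]},{"delta_pos":[0,1.5,-2.2],"rot":[0,0,0]},{"delta_pos":[0.5,2.3,-0.7],"rot":[0,0,0]},{"delta_pos":[1,2.5,0],"rot":[0,0,0]},{"delta_pos":[1.5,2.5,0],"rot":[0,0,0]},{"delta_pos":[2.4,2,0],"rot":[0,0,0]},{"delta_pos":[2.8,1.2,0],"rot":[0,0,0]}]'; python3 st.py 0.69 -0.10 0.06; python3 - <<'E'
from h import *
f,K,R,t=cam("top"); 
for x,y in [(.69,-.1),(.67,-.08),(.71,-.12),(.68,-.11)]: cv2.circle(f,tuple(int(v) for v in proj([[x,y,0]],K,R,t)[0].round()),2,(255,0,255),-1)
cv2.imwrite("pics/t2.png",f)
E
```

```text
clock: 4.7
position: [0.5779, -0.0772, 0.2593]
tool_rot: [3.141, 0.001, -0.001]
ft_force: [0.4, -0.4, -4.3]
gripper_width: 0.0252
t 4.7 p [ 0.5779 -0.0772  0.2593] rpy deg [179.9573   0.0439  -0.0797] F [ 0.3671 -0.4236 -4.2924] w 0.025222971957966835
delta tool cm (in current axes) [11.2332  2.2455 19.9201]
```

View pics/t2.png

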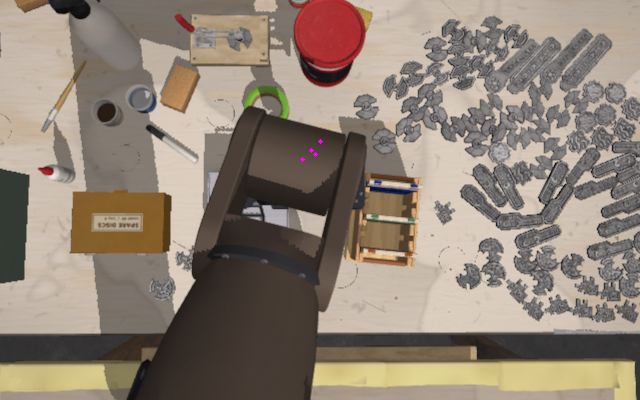

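```bash
python3 -m inch '[{"delta_pos":[3,0.7,0],"rot":[0,0,0]},{"delta_pos":[3,0.7,0.5],"rot":[0,0,0]},{"delta_pos":[2.8,0.5,2],"rot":[0,0,0]},{"delta_pos":[2,0.3,3.5],"rot":[0,0,0]},{"delta_pos":[0.4,0,4],"rot":[0,0,0]},{"delta_pos":[0,0,4],"rot":[0,0,0]},{"delta_pos":[0,0,3],"rot":[0,0,0]},{"delta_pos":[0,0,1.5],"rot":[0,0,0]}]'; python3 st.py 0.69 -0.10 0.0514 180 0 0
```

```text
clock: 5.42
position: [0.6878, -0.0967, 0.0687]
tool_rot: [-3.14, 0.007, 0.0]
ft_force: [-0.3, 0.6, -5.2]
gripper_width: 0.0249
t 5.42 p [ 0.6878 -0.0967  0.0687] rpy deg [-179.9245    0.4184    0.0033] F [-0.3197  0.5946 -5.1905] w 0.024870152191703014
delta tool cm (in current axes) [0.2368 0.3358 1.7312]
rotvec units [-0.0126  0.0697  0.0005]
```

```bash
python3 -m inch '[{"delta_pos":[0,0,0.5],"rot":[0,0,0]},{"delta_pos":[0,0,0.4],"rot":[0,0,0]},{"delta_pos":[0,0,0.1],"rot":[0,0,0]},{"delta_pos":[0,0,0],"rot":[0,0,0]}]'; python3 st.py 0.69 -0.10 0.0514 180 0 0
```

```text
clock: 5.75
position: [0.6906, -0.0972, 0.0649]
tool_rot: [3.141, -0.002, 0.0]
ft_force: [-0.2, 0.1, -4.8]
gripper_width: 0.0253
t 5.75 p [ 0.6906 -0.0972  0.0649] rpy deg [179.9685  -0.0915   0.0011] F [-0.1678  0.0658 -4.7693] w 0.02532582622560622
delta tool cm (in current axes) [-0.0649  0.2812  1.353 ]
rotvec units [ 0.0053 -0.0153  0.0002]
```

```bash
python3 -m inch '[{"delta_pos":[0,0,0.5],"rot":[0,0,0]},{"delta_pos":[0,0,0.4],"rot":[0,0,0]},{"delta_pos":[0,0,0.2],"rot":[0,0,0]},{"delta_pos":[0,0,0],"rot":[0,0,0]}]'; python3 -m inch '[{"delta_pos":[0,0,0.1],"rot":[0,0,0]},{"delta_pos":[0,0,0],"rot":[0,0,0]}]'; python3 -m inch '[{"delta_pos":[0,0,0.1],"rot":[0,0,0]},{"delta_pos":[0,0,0],"rot":[0,0,0]}]'; python3 st.py
```

```text
clock: 6.08
position: [0.6899, -0.097, 0.0523]
tool_rot: [-3.142, 0.001, 0.0]
ft_force: [-0.3, -1.1, -5.5]
gripper_width: 0.0248
clock: 6.25
position: [0.6903, -0.0971, 0.0518]
tool_rot: [3.141, -0.0, 0.0]
ft_force: [0.6, 0.7, -4.2]
gripper_width: 0.0255
clock: 6.42
position: [0.6906, -0.097, 0.0518]
tool_rot: [3.141, -0.001, 0.0]
ft_force: [-1.9, 1.8, 3.6]
gripper_width: 0.0254
t 6.42 p [ 0.6906 -0.097   0.0518] rpy deg [179.9798  -0.0807   0.0058] F [-1.8982  1.7502  3.5529] w 0.025423096392952024
```

Contact on the bench (force −5 → +3.6 N). Release, raise.

```bash
python3 -m inch '[{"delta_pos":[0,0,0],"rot":[0,0,0]},{"delta_pos":[0,0,0],"rot":[0,0,0]},{"delta_pos":[0,0,0],"rot":[0,0,0]},{"delta_pos":[0,0,0],"rot":[0,0,0]},{"delta_pos":[0,0,-1.5],"rot":[0,0,0]},{"delta_pos":[0,0,-3.5],"rot":[0,0,0]},{"delta_pos":[0,0,-4],"rot":[0,0,0]},{"delta_pos":[0,0,-4],"rot":[0,0,0]}]' 0.2; python3 st.py 0.61 -0.256 0.26 180 0 84.8
```

```text
clock: 7.08
position: [0.6897, -0.097, 0.1816]
tool_rot: [-3.141, 0.001, -0.0]
ft_force: [-0.1, -0.3, 0.2]
gripper_width: 0.0567
t 7.08 p [ 0.6897 -0.097   0.1816] rpy deg [-179.9869    0.0854   -0.005 ] F [-0.0717 -0.3063  0.1738] w 0.056688488656158005
delta tool cm (in current axes) [-7.981  15.899  -7.8362]
rotvec units [ -0.0123   0.0099 -14.1342]
```

```bash
python3 -m inch '[{"delta_pos":[0,2,-4],"rot":[0,0,-0.94]},{"delta_pos":[0,2,-3.8],"rot":[0,0,-0.94]},{"delta_pos":[0,2,0],"rot":[0,0,-0.94]},{"delta_pos":[0,2,0],"rot":[0,0,-0.94]},{"delta_pos":[0,2,0],"rot":[0,0,-0.94]},{"delta_pos":[0,2,0],"rot":[0,0,-0.94]},{"delta_pos":[0,0,0],"rot":[0,0,-0.94]},{"delta_pos":[0,0,0],"rot":[0,0,-0.94]}]'; python3 -m inch '[{"delta_pos":[0,0,0],"rot":[0,0,-0.94]},{"delta_pos":[0,0,0],"rot":[0,0,-0.94]},{"delta_pos":[0,0,0],"rot":[0,0,-0.94]},{"delta_pos":[0,0,0],"rot":[0,0,-0.94]},{"delta_pos":[0,0,0],"rot":[0,0,-0.94]},{"delta_pos":[0,0,0],"rot":[0,0,-0.94]},{"delta_pos":[0,0,0],"rot":[0,0,-0.94]},{"delta_pos":[0,0,0],"rot":[0,0,0]}]'; python3 st.py 0.605 -0.256 0.26 180 0 84.8
```

```text
clock: 7.75
position: [0.719, -0.2111, 0.254]
tool_rot: [-3.141, 0.0, 0.791]
ft_force: [0.8, 0.5, 0.1]
gripper_width: 0.057
clock: 8.42
position: [0.7188, -0.2098, 0.2546]
tool_rot: [-3.141, 0.0, 1.481]
ft_force: [0.0, -0.2, -1.0]
gripper_width: 0.0571
t 8.42 p [ 0.7188 -0.2098  0.2546] rpy deg [-179.99      0.0053   84.8537] F [ 0.0149 -0.153  -1.0307] w 0.05707386660005393
delta tool cm (in current axes) [ -5.6187 -10.9244  -0.5364]
rotvec units [-0.0017  0.0009  0.009 ]
```

```bash
python3 -m inch '[{"delta_pos":[-2,-3,0],"rot":[0,0,0]},{"delta_pos":[-2,-3,0],"rot":[0,0,0]},{"delta_pos":[-2,-3,0],"rot":[0,0,0]},{"delta_pos":[-2,-2,0],"rot":[0,0,0]},{"delta_pos":[0,0,0],"rot":[0,0,0]},{"delta_pos":[0,0,0],"rot":[0,0,0]}]' -0.5; python3 - <<'E'
from h import *
f,K,R,t=cam("wrist"); cv2.imwrite("pics/w2.png",f); print("c",-R.T@t, R[2])
f,K,R,t=cam("top"); cv2.imwrite("pics/t3.png",f)
E
```

```text
clock: 8.92
position: [0.6011, -0.2801, 0.2553]
tool_rot: [3.141, 0.0, 1.472]
ft_force: [0.3, 0.6, 0.3]
gripper_width: 0.0259
c [ 0.60710376 -0.21482885  0.42659748] [-0.02180161 -0.23658456 -0.97136627]
```

View pics/w2.png

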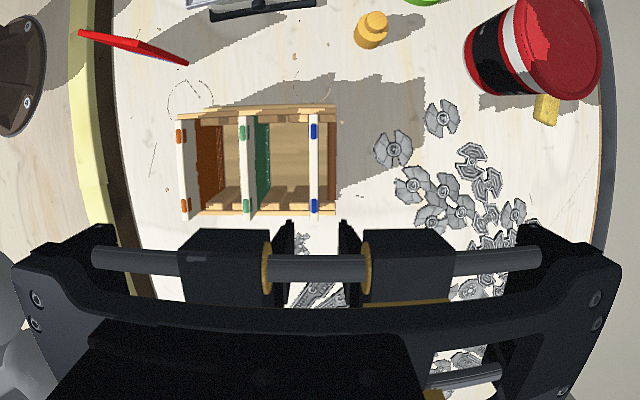

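View pics/t3.png

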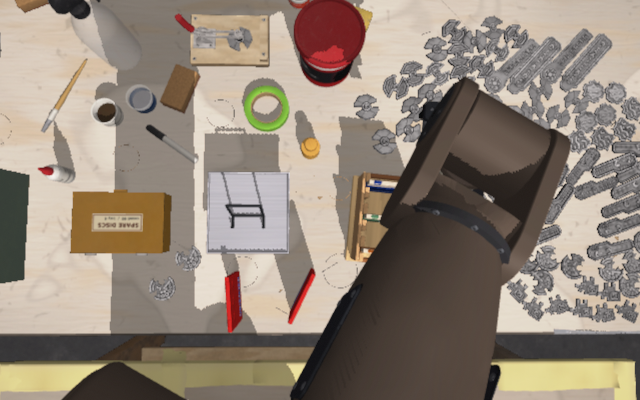

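Weight stands upright at (370,30) in the wrist view and (310,148) in the top view. Zoom in on the blue tile's top edge.

```bash
python3 - <<'E'
from h import *
f,K,R,t=cam("wrist"); crop(f,165,95,180,130,4,"pics/w2z.png"); crop(f,290,100,60,120,5,"pics/w2y.png")
f,K,R,t=cam("top"); crop(f,200,165,100,95,6,"pics/t3z.png")
E
```

```text
(no output)
```

View pics/w2z.png

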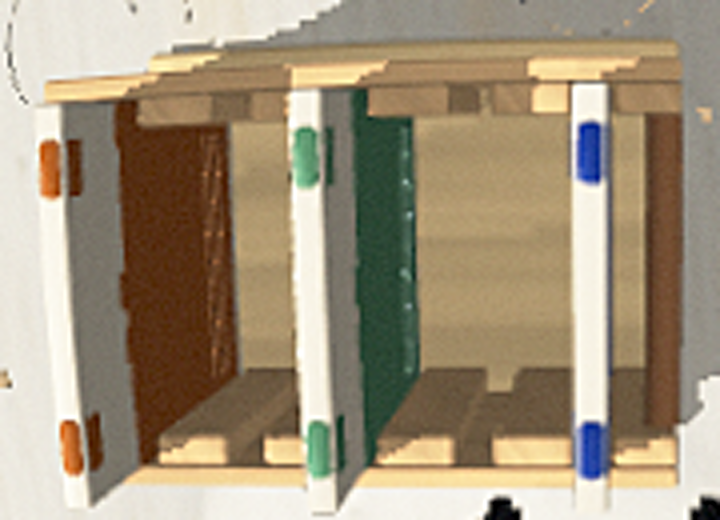

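View pics/w2y.png

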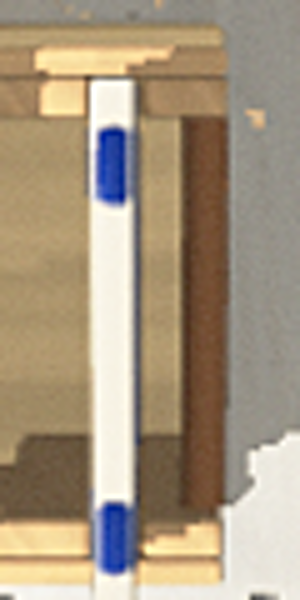

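View pics/t3z.png

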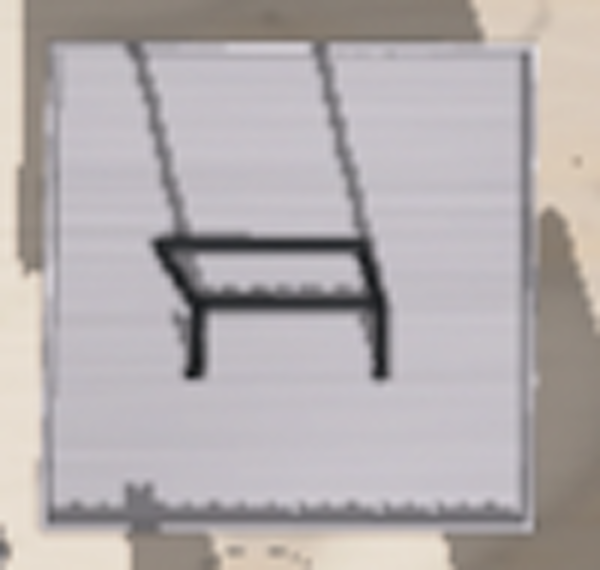

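```bash
python3 - <<'E'
from h import *
np.set_printoptions(precision=4,suppress=True)
f,K,R,t=cam("wrist")
a=onz(zp([(112,165),(114,538),(91,82),(135,82),(93,580),(134,580)],290,100,5),.15,K,R,t,True); print(a[:,:2]); m=(a[0]+a[1])/2; d=a[0]-a[1]; print("mid",m,"yaw",np.degrees(np.arctan2(-d[0],d[1])),np.linalg.norm(d[:2]))
f,K,R,t=cam("top")
P=lambda n,px,z,o=(200,165,6): print(n,onz(zp(px,*o),z,K,R,t)[:,:2].tolist())
pn=.086
P("rest top",[(157,243),(365,243)],pn+.0765)
P("stop top",[(194,375),(381,374)],pn+.0145)
P("rim",[(48,43),(534,43),(530,528),(42,527)],pn+.006)
E
python3 st.py 0.6005 -0.256 0.26 180 0 84.8
```

```text
[[ 0.6044 -0.2214]
 [ 0.5982 -0.2895]
 [ 0.6021 -0.2063]
 [ 0.6098 -0.2071]
 [ 0.5935 -0.2972]
 [ 0.6011 -0.2979]]
mid [ 0.6013 -0.2554  0.15  ] yaw -5.201379998918156 0.06834160605272555
rest top [[0.5584128683400598, 0.05484791097126383], [0.5587618078972038, -0.007382725658712411]]
stop top [[0.5197546519422586, 0.05262933428967349], [0.5203175145236875, -0.007233489412607916]]
rim [[0.6279502947828154, 0.10341697398736398], [0.6292207587085209, -0.05514621988317733], [0.47082117044239885, -0.0552797746047848], [0.47079161028685723, 0.10173467797837911]]
t 9.22 p [ 0.6025 -0.2784  0.2544] rpy deg [-179.9856   -0.0075   84.6321] F [0.6561 0.1182 0.1531] w 0.023617083975885737
delta tool cm (in current axes) [ 2.2108 -0.4058 -0.5547]
rotvec units [-0.0024 -0.0013 -0.028 ]
```

```bash
python3 -m inch '[{"delta_pos":[1.2,-0.2,0],"rot":[0,0,-0.02]},{"delta_pos":[1.1,-0.2,0.5],"rot":[0,0,0]},{"delta_pos":[0,0,2],"rot":[0,0,0]},{"delta_pos":[0,0,3],"rot":[0,0,0]},{"delta_pos":[0,0,2],"rot":[0,0,0]},{"delta_pos":[0,0,0.5],"rot":[0,0,0]},{"delta_pos":[0,0,0],"rot":[0,0,0]},{"delta_pos":[0,0,0],"rot":[0,0,0]}]'; python3 st.py 0.6013 -0.2555 0.12 180 0 84.8;python3 st.py 0.6013 -0.2555 0.12 180 0 84.8; python3 - <<'E'
from h import *
f,K,R,t=cam("wrist"); crop(f,220,130,200,130,4,"pics/w3.png")
E
python3 st.py 0.6013 -0.2555 0.12 180 0 84.8
```

```text
clock: 9.88
position: [0.6004, -0.2554, 0.1756]
tool_rot: [3.141, 0.0, 1.479]
ft_force: [-0.8, -0.7, 0.6]
gripper_width: 0.0236
t 9.88 p [ 0.6004 -0.2554  0.1756] rpy deg [179.9573   0.0189  84.7475] F [-0.8396 -0.7462  0.6051] w 0.02356289178378178
delta tool cm (in current axes) [-0.0033  0.0836  5.5625]
rotvec units [ 0.0071  0.0032 -0.0087]
t 9.88 p [ 0.6004 -0.2554  0.1756] rpy deg [179.9573   0.0189  84.7475] F [-0.8396 -0.7462  0.6051] w 0.02356289178378178
delta tool cm (in current axes) [-0.0033  0.0836  5.5625]
rotvec units [ 0.0071  0.0032 -0.0087]
t 9.93 p [ 0.6006 -0.2556  0.1761] rpy deg [179.8993   0.0454  84.7394] F [-0.6658  0.03   -0.3536] w 0.02360954766490041
delta tool cm (in current axes) [0.0225 0.0567 5.6149]
rotvec units [ 0.0168  0.0076 -0.0101]
```

View pics/w3.png

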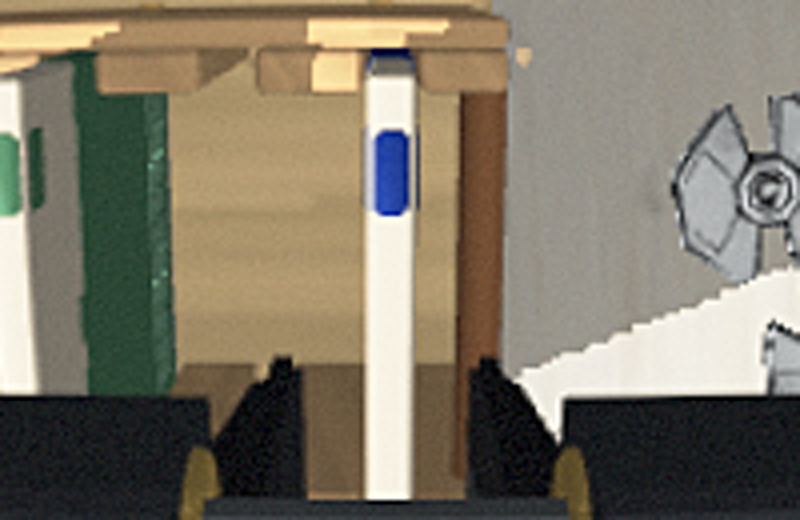

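```bash
python3 -m inch '[{"delta_pos":[0,0.06,1.5],"rot":[0,0,0]},{"delta_pos":[0,0,2],"rot":[0,0,0]},{"delta_pos":[0,0,1.5],"rot":[0,0,0]},{"delta_pos":[0,0,0.6],"rot":[0,0,0]},{"delta_pos":[0,0,0],"rot":[0,0,0]},{"delta_pos":[0,0,0],"rot":[0,0,0]}]' - 40; python3 st.py 0.6013 -0.2555 0.12 180 0 84.8
```

```text
clock: 10.43
position: [0.6011, -0.2561, 0.12]
tool_rot: [3.14, 0.001, 1.479]
ft_force: [0.5, 0.1, 0.0]
gripper_width: 0.0237
t 10.43 p [ 0.6011 -0.2561  0.12  ] rpy deg [179.9223   0.0354  84.7184] F [0.4918 0.0857 0.0337] w 0.023700823501468637
delta tool cm (in current axes) [ 0.0604  0.0133 -0.0046]
rotvec units [ 0.0129  0.0059 -0.0136]
```

```bash
python3 -m inch '[{"delta_pos":[0,0,0],"rot":[0,0,0]},{"delta_pos":[0,0,0],"rot":[0,0,0]},{"delta_pos":[0,0,0],"rot":[0,0,0]},{"delta_pos":[0,0,0],"rot":[0,0,0]},{"delta_pos":[0,0,0],"rot":[0,0,0]},{"delta_pos":[0,0,0],"rot":[0,0,0]}]' -1 40; python3 st.py 0.6013 -0.2555 0.12 180 0 84.8
```

```text
clock: 10.93
position: [0.601, -0.2561, 0.1196]
tool_rot: [3.14, 0.001, 1.479]
ft_force: [1.1, 0.4, 5.8]
gripper_width: 0.0078
t 10.93 p [ 0.601  -0.2561  0.1196] rpy deg [179.9137   0.0353  84.7179] F [1.1339 0.3552 5.7917] w 0.007791364223469896
delta tool cm (in current axes) [ 0.0581  0.0221 -0.0357]
rotvec units [ 0.0144  0.0059 -0.0137]
```

```bash
python3 -m inch '[{"delta_pos":[0,0,-0.5],"rot":[0,0,0]},{"delta_pos":[0,0,-1],"rot":[0,0,0]},{"delta_pos":[0,0,-1.5],"rot":[0,0,0]},{"delta_pos":[0,0,-1.5],"rot":[0,0,0]},{"delta_pos":[0,0,-1.5],"rot":[0,0,0]},{"delta_pos":[0,0,-1],"rot":[0,0,0]},{"delta_pos":[0,0,0],"rot":[0,0,0]}]'; python3 st.py
```

```text
clock: 11.52
position: [0.6012, -0.2562, 0.1913]
tool_rot: [3.139, 0.001, 1.479]
ft_force: [-0.4, -0.4, -2.5]
gripper_width: 0.0076
t 11.52 p [ 0.6012 -0.2562  0.1913] rpy deg [179.8334   0.0809  84.7262] F [-0.3853 -0.4071 -2.5091] w 0.007603070748963028
```

```bash
python3 -m inch '[{"delta_pos":[0,0,-1.5],"rot":[0,0,0]},{"delta_pos":[0,0,-2],"rot":[0,0,0]},{"delta_pos":[0,0,-3],"rot":[0,0,0]},{"delta_pos":[0,0,-3],"rot":[0,0,0]},{"delta_pos":[0,0,-2],"rot":[0,0,0]},{"delta_pos":[0,0,-1],"rot":[0,0,0]},{"delta_pos":[0,0,0],"rot":[0,0,0]}]'; python3 st.py 0.5315 0.023 0.315 180 0 90;  python3 - <<'E'
from h import *
f,K,R,t=cam("wrist"); cv2.imwrite("pics/w4.png",f)
f,K,R,t=cam("side"); crop(f,250,50,200,150,4,"pics/s4.png")
E
```

```text
clock: 12.1
position: [0.6009, -0.256, 0.3152]
tool_rot: [3.139, 0.001, 1.479]
ft_force: [0.0, -0.7, -2.3]
gripper_width: 0.0081
t 12.1 p [ 0.6009 -0.256   0.3152] rpy deg [179.8683   0.0637  84.7245] F [ 0.0364 -0.7229 -2.2856] w 0.008051596587410052
delta tool cm (in current axes) [27.1439 -9.4736 -0.029 ]
rotvec units [ 0.0215  0.0116 -0.8792]
```

View pics/w4.png

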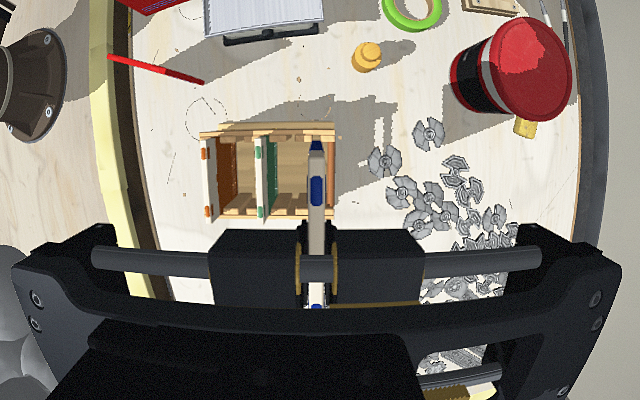

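View pics/s4.png

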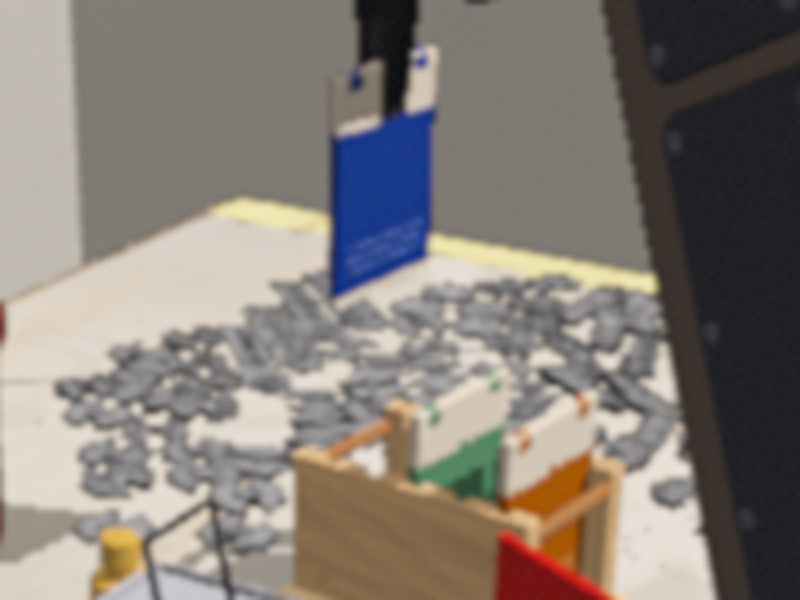

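```bash
python3 -m inch '[{"delta_pos":[1,0,0],"rot":[0,0,-0.88]},{"delta_pos":[2.5,-0.5,0],"rot":[0,0,0]},{"delta_pos":[3.5,-0.5,0],"rot":[0,0,0]},{"delta_pos":[3.8,-0.6,0],"rot":[0,0,0]},{"delta_pos":[3.8,-0.6,0],"rot":[0,0,0]},{"delta_pos":[3.8,-0.6,0],"rot":[0,0,0]},{"delta_pos":[3.5,-0.6,0],"rot":[0,0,0]},{"delta_pos":[2.5,-0.4,0],"rot":[0,0,0]}]'; python3 st.py 0.5586 0.023 0.315 -166 0 90
```

```text
clock: 12.87
position: [0.5621, -0.0092, 0.3118]
tool_rot: [-3.138, -0.001, 1.572]
ft_force: [0.4, -0.2, -3.4]
gripper_width: 0.008
t 12.87 p [ 0.5621 -0.0092  0.3118] rpy deg [-179.8129   -0.0446   90.0613] F [ 0.3551 -0.2438 -3.3632] w 0.008024287158379504
delta tool cm (in current axes) [ 3.2204 -0.3457 -0.3168]
rotvec units [ 2.3021 -0.0061  0.0111]
```

```bash
python3 -m inch '[{"delta_pos":[1.8,-0.2,0],"rot":[0.4,0,0]},{"delta_pos":[1.0,0,0],"rot":[0.7,0,0]},{"delta_pos":[0.3,0,0],"rot":[0.7,0,0]},{"delta_pos":[0,0,0],"rot":[0.5,0,0]},{"delta_pos":[0,0,0],"rot":[0,0,0]},{"delta_pos":[0,0,0],"rot":[0,0,0]}]'; python3 st.py 0.5586 0.023 0.31 -166 0 90;  python3 - <<'E'
from h import *
f,K,R,t=cam("wrist"); cv2.imwrite("pics/w5.png",f)
f,K,R,t=cam("side"); crop(f,220,70,190,150,4,"pics/s5.png")
f,K,R,t=cam("top"); cv2.imwrite("pics/t5.png",f)
E
```

```text
clock: 13.37
position: [0.5615, 0.0191, 0.3116]
tool_rot: [-2.899, -0.0, 1.571]
ft_force: [0.4, -0.5, -3.0]
gripper_width: 0.0076
t 13.37 p [0.5615 0.0191 0.3116] rpy deg [-166.1043   -0.0093   90.0069] F [ 0.3853 -0.483  -3.0441] w 0.007640586239449478
delta tool cm (in current axes) [ 0.389  -0.2435  0.2276]
rotvec units [ 0.0174 -0.0012  0.0015]
```

View pics/w5.png

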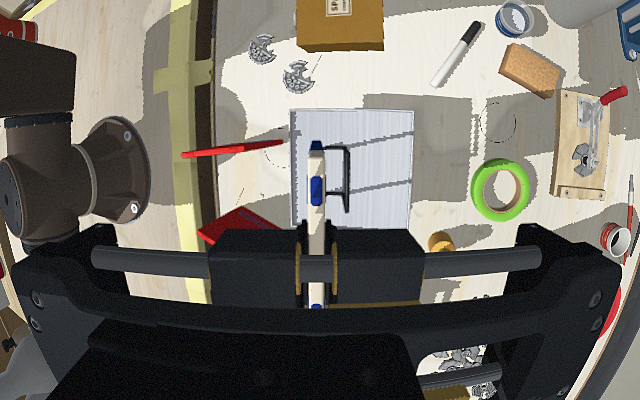

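View pics/s5.png

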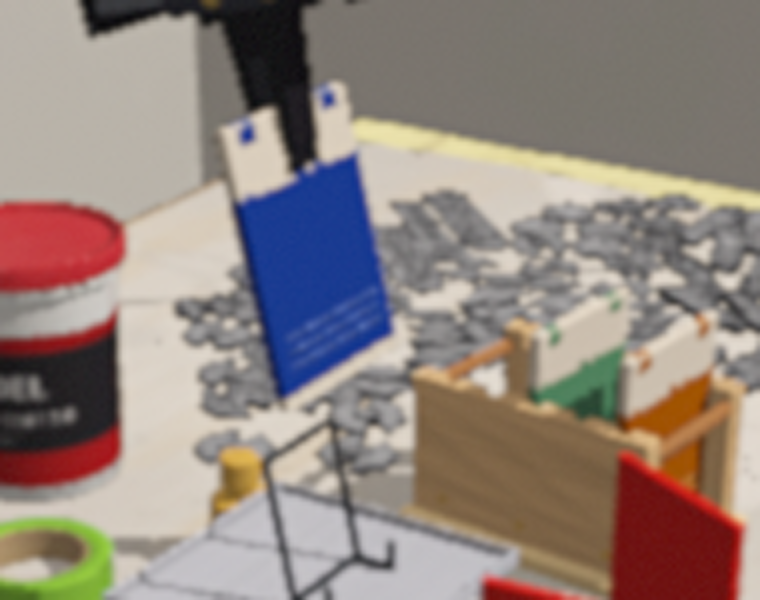

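```bash
python3 - <<'E'
from h import *
from scipy.spatial.transform import Rotation as Ro
f,K,R,t=cam("side"); o=ctrl.get_obs(); T=Ro.from_euler('xyz',o["tool_rot"]); p=o["position"]
for nm,pts in {"foot":[(x,y,.110) for x in(-.0494,.0506) for y in (-.004,.004)],"top":[(x,y,-.0304) for x in(-.0494,.0506) for y in (-.004,.004)]}.items():
    w=T.apply(pts)+p; q=(proj(w,K,R,t)-[220,70]+.5)*4-.5; print(nm,w.round(4).tolist(),q.round(1).tolist())
E
```

```text
foot [[0.5311, -0.0305, 0.2078], [0.5389, -0.0305, 0.2059], [0.5312, 0.0695, 0.2078], [0.5389, 0.0695, 0.2059]] [[400.5, 345.3], [388.0, 345.5], [290.3, 412.8], [277.4, 412.8]]
top [[0.5645, -0.0305, 0.3442], [0.5722, -0.0305, 0.3423], [0.5645, 0.0695, 0.3442], [0.5723, 0.0695, 0.3423]] [[344.7, 79.3], [331.9, 80.8], [224.9, 129.4], [211.6, 130.7]]
```

```bash
python3 -m inch '[{"delta_pos":[0.35,-0.24,0.23],"rot":[0,0,0]},{"delta_pos":[0,0.242,0.97],"rot":[0,0,0]},{"delta_pos":[0,0.484,1.94],"rot":[0,0,0]},{"delta_pos":[0,0.484,1.94],"rot":[0,0,0]},{"delta_pos":[0,0.242,0.97],"rot":[0,0,0]},{"delta_pos":[0,0,0],"rot":[0,0,0]},{"delta_pos":[0,0,0],"rot":[0,0,0]}]'; python3 st.py 0.5586 0.0225 0.204 -166 0 90;  python3 - <<'E'
from h import *
f,K,R,t=cam("wrist"); cv2.imwrite("pics/w6.png",f)
f,K,R,t=cam("side"); crop(f,240,120,140,120,5,"pics/s6.png")
E
```

```text
clock: 14.15
position: [0.5588, 0.0226, 0.2521]
tool_rot: [-2.9, 0.0, 1.571]
ft_force: [-0.1, -0.2, -3.3]
gripper_width: 0.0078
t 14.15 p [0.5588 0.0226 0.2521] rpy deg [-166.1741    0.002    89.9993] F [-0.0533 -0.2383 -3.3265] w 0.007849414742298376
delta tool cm (in current axes) [-0.0107  1.1275  4.6767]
rotvec units [ 0.029   0.0003 -0.0002]
```

View pics/s6.png

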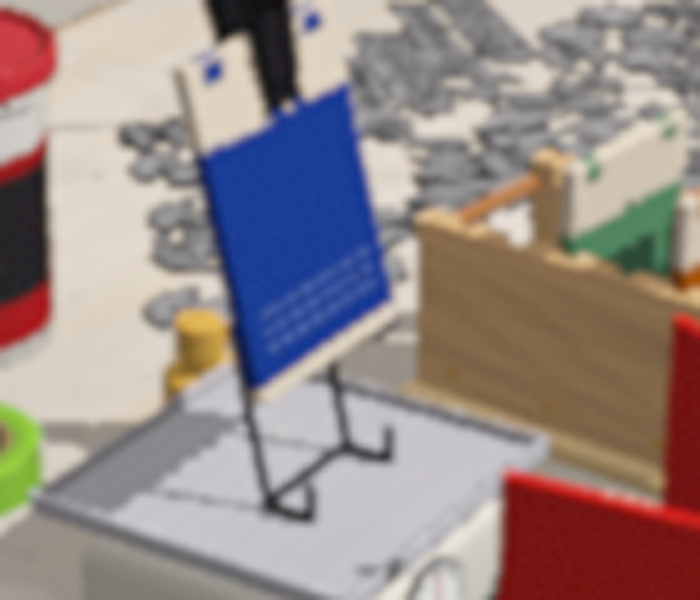

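View pics/w6.png

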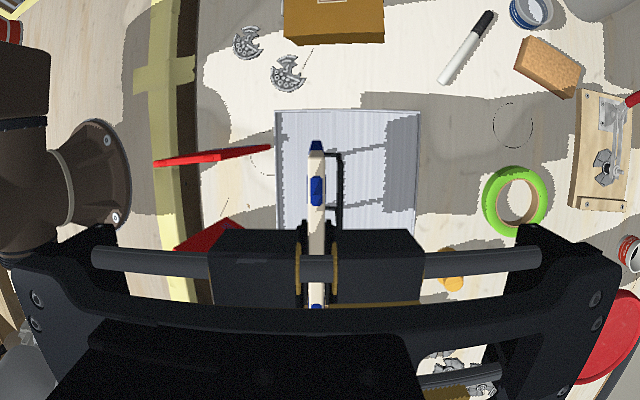

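```bash
python3 -m inch '[{"delta_pos":[0,0.242,0.97],"rot":[0.03,0,0]},{"delta_pos":[0,0.29,1.16],"rot":[0,0,0]},{"delta_pos":[0,0.242,0.97],"rot":[0,0,0]},{"delta_pos":[0,0.12,0.49],"rot":[0,0,0]},{"delta_pos":[0,0,0],"rot":[0,0,0]},{"delta_pos":[0,0,0],"rot":[0,0,0]}]'; python3 st.py 0.5586 0.0225 0.20 -166 0 90;  python3 - <<'E'
from h import *
f,K,R,t=cam("side"); crop(f,240,120,140,120,5,"pics/s7.png")
E
```

```text
clock: 14.75
position: [0.559, 0.0225, 0.2151]
tool_rot: [-2.897, 0.0, 1.571]
ft_force: [0.8, -0.3, -3.9]
gripper_width: 0.0076
t 14.75 p [0.559  0.0225 0.2151] rpy deg [-166.0087    0.0052   89.9992] F [ 0.8325 -0.3097 -3.9078] w 0.007627446497869795
delta tool cm (in current axes) [-0.0047  0.331   1.4738]
rotvec units [ 0.0014  0.0008 -0.0003]
```

View pics/s7.png

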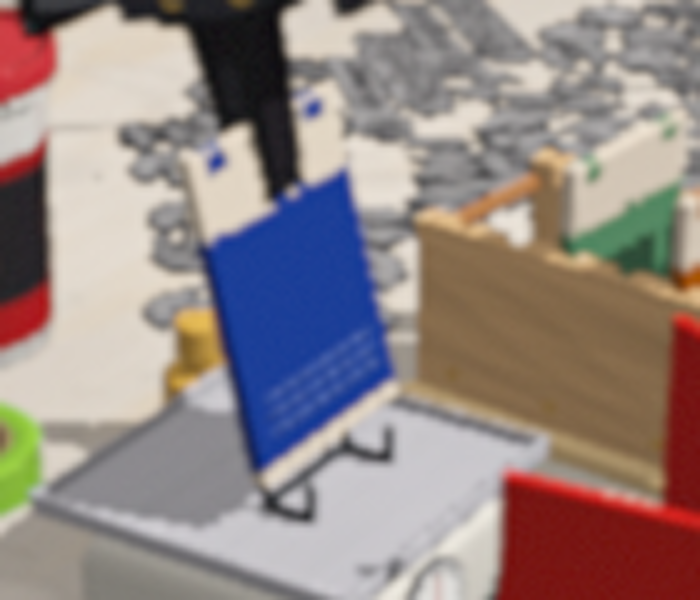

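```bash
python3 - <<'E'
from h import *
f,K,R,t=cam("side")
crop(f,285,185,50,45,14,"pics/s8.png")
def ony(px,y,o):
    c,d=rays(zp(px,*o),K,R,t); return c+d*((y-c[1])/d[:,1:2])
print("tile corner",ony([(399,387)],-.0275,(240,120,5)), ony([(262,488)],.0725,(240,120,5)))
print("stops top",ony([(390,428)],-.0075,(240,120,5)), ony([(311,488)],.0525,(240,120,5)))
E
```

```text
tile corner [[ 0.52985186 -0.0275      0.1126995 ]] [[0.53227022 0.0725     0.10954953]]
stops top [[ 0.52169924 -0.0075      0.10393688]] [[0.52189835 0.0525     0.10312908]]
```

View pics/s8.png

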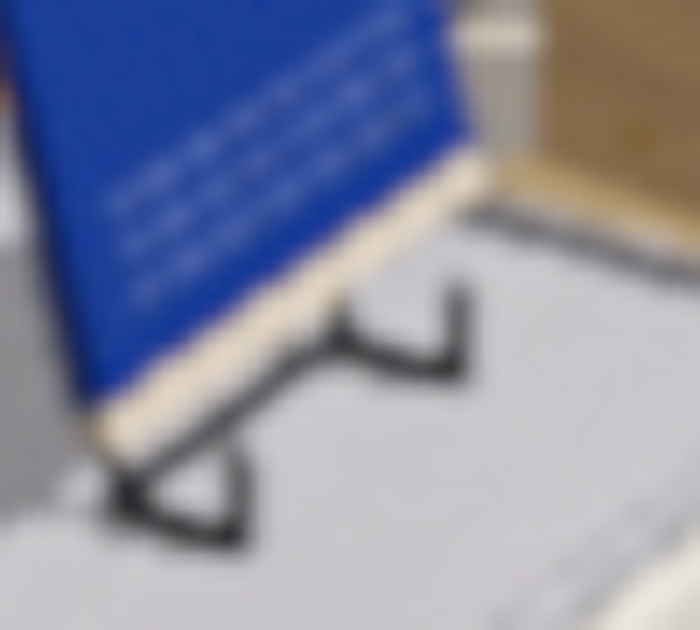

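```bash
python3 -m inch '[{"delta_pos":[0,-0.145,0.036],"rot":[0.15,0,0]},{"delta_pos":[0,0.12,0.49],"rot":[0,0,0]},{"delta_pos":[0,0.12,0.49],"rot":[0,0,0]},{"delta_pos":[0,0,0],"rot":[0,0,0]},{"delta_pos":[0,0,0],"rot":[0,0,0]}]'; python3 st.py 0.5573 0.0225 0.20 -165 0 90
```

```text
clock: 15.27
position: [0.557, 0.0226, 0.2046]
tool_rot: [-2.881, 0.0, 1.571]
ft_force: [0.5, -0.3, -3.6]
gripper_width: 0.0081
t 15.27 p [0.557  0.0226 0.2046] rpy deg [-165.0766    0.0012   89.9986] F [ 0.5278 -0.296  -3.6297] w 0.00809534052047266
delta tool cm (in current axes) [-0.0089  0.1441  0.4393]
rotvec units [ 0.0128  0.0001 -0.0003]
```

```bash
python3 -m inch '[{"delta_pos":[0,0.193,-0.052],"rot":[0,0,0]},{"delta_pos":[0,0,0],"rot":[0,0,0]},{"delta_pos":[0,0,0],"rot":[0,0,0]}]'; python3 st.py 0.559 0.0225 0.20 -165 0 90;  python3 - <<'E'
from h import *
f,K,R,t=cam("side"); crop(f,275,175,60,55,12,"pics/s9.png")
E
```

```text
clock: 15.52
position: [0.5594, 0.0226, 0.2052]
tool_rot: [-2.882, 0.0, 1.571]
ft_force: [0.4, -0.1, -2.2]
gripper_width: 0.0074
t 15.52 p [0.5594 0.0226 0.2052] rpy deg [-165.1412    0.0066   89.9989] F [ 0.3542 -0.0747 -2.152 ] w 0.007406708503551802
delta tool cm (in current axes) [-0.0052  0.0967  0.5082]
rotvec units [ 0.0235  0.001  -0.0005]
```

View pics/s9.png

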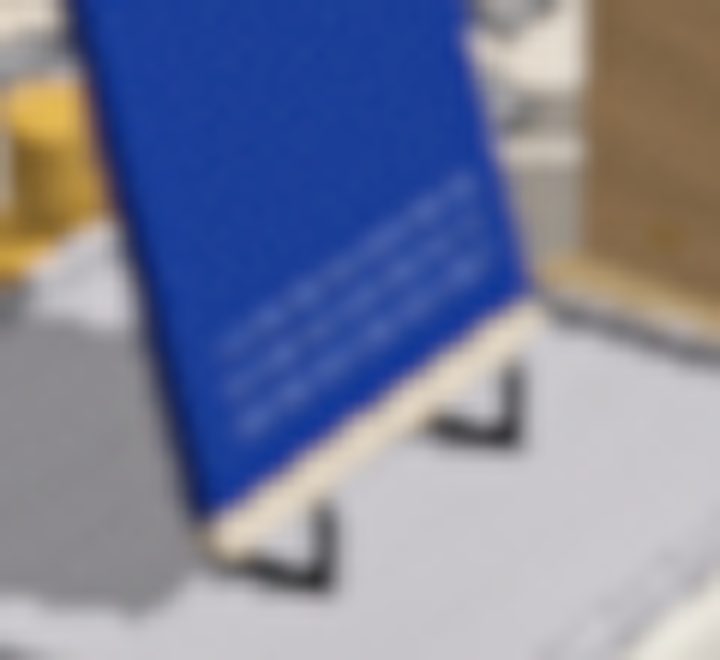

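```bash
for i in 1; do :; done; python3 -m inch '[{"delta_pos":[0,0.05,0.19],"rot":[0,0,0]},{"delta_pos":[0,0.05,0.19],"rot":[0,0,0]},{"delta_pos":[0,0,0],"rot":[0,0,0]}]'; python3 -m inch '[{"delta_pos":[0,0.05,0.19],"rot":[0,0,0]},{"delta_pos":[0,0,0],"rot":[0,0,0]},{"delta_pos":[0,0,0],"rot":[0,0,0]}]'; python3 -m inch '[{"delta_pos":[0,0.05,0.19],"rot":[0,0,0]},{"delta_pos":[0,0,0],"rot":[0,0,0]},{"delta_pos":[0,0,0],"rot":[0,0,0]}]'
```

```text
clock: 15.82
position: [0.559, 0.0226, 0.2007]
tool_rot: [-2.881, 0.0, 1.571]
ft_force: [-0.5, 0.2, -2.1]
gripper_width: 0.0077
clock: 16.07
position: [0.5591, 0.0226, 0.199]
tool_rot: [-2.882, 0.0, 1.571]
ft_force: [-0.3, 0.1, -2.9]
gripper_width: 0.008
clock: 16.32
position: [0.5592, 0.0226, 0.1971]
tool_rot: [-2.882, 0.0, 1.571]
ft_force: [0.4, 0.3, -3.1]
gripper_width: 0.0079
```

```bash
python3 -m inch '[{"delta_pos":[0,0.05,0.19],"rot":[0,0,0]},{"delta_pos":[0,0,0],"rot":[0,0,0]},{"delta_pos":[0,0,0],"rot":[0,0,0]}]'; python3 -m inch '[{"delta_pos":[0,0.05,0.19],"rot":[0,0,0]},{"delta_pos":[0,0,0],"rot":[0,0,0]},{"delta_pos":[0,0,0],"rot":[0,0,0]}]';  python3 - <<'E'
from h import *
f,K,R,t=cam("side"); crop(f,275,175,60,55,12,"pics/s10.png")
E
```

```text
clock: 16.57
position: [0.5592, 0.0226, 0.1952]
tool_rot: [-2.882, 0.0, 1.571]
ft_force: [-0.4, 0.3, -1.4]
gripper_width: 0.0079
clock: 16.82
position: [0.5592, 0.0226, 0.1933]
tool_rot: [-2.882, 0.0, 1.571]
ft_force: [0.8, -0.0, -0.1]
gripper_width: 0.0078
```

View pics/s10.png

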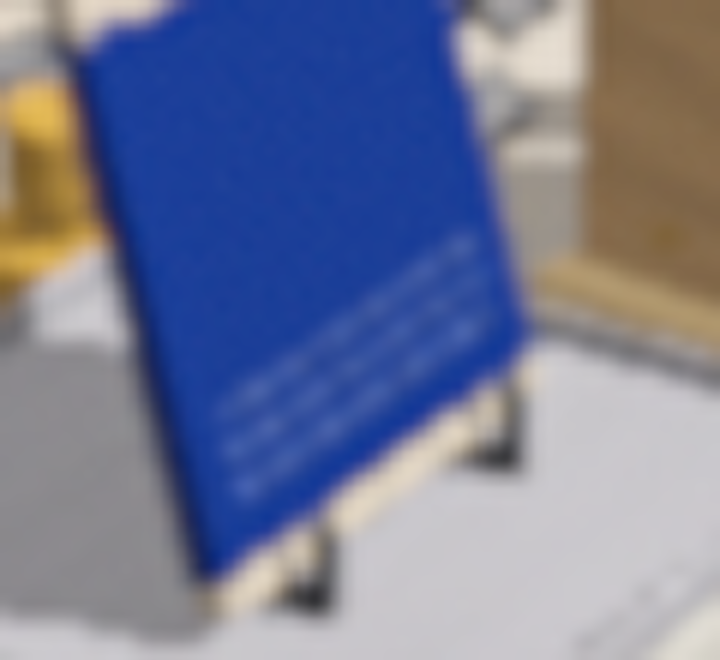

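```bash
python3 -m inch '[{"delta_pos":[0,0.025,0.095],"rot":[0,0,0]},{"delta_pos":[0,0,0],"rot":[0,0,0]},{"delta_pos":[0,0,0],"rot":[0,0,0]}]' - 5; python3 -m inch '[{"delta_pos":[0,0,0],"rot":[0,0,0]},{"delta_pos":[0,0,0],"rot":[0,0,0]},{"delta_pos":[0,0,0],"rot":[0,0,0]},{"delta_pos":[0,0,0],"rot":[0,0,0]}]' -0.7;  python3 - <<'E'
from h import *
f,K,R,t=cam("side"); crop(f,240,120,140,120,5,"pics/s11.png")
E
```

```text
clock: 17.12
position: [0.5591, 0.0226, 0.1923]
tool_rot: [-2.882, 0.0, 1.571]
ft_force: [0.3, -0.4, 1.1]
gripper_width: 0.0077
clock: 17.45
position: [0.5591, 0.0226, 0.1923]
tool_rot: [-2.882, 0.0, 1.571]
ft_force: [1.0, -0.3, -0.4]
gripper_width: 0.0141
```

View pics/s11.png

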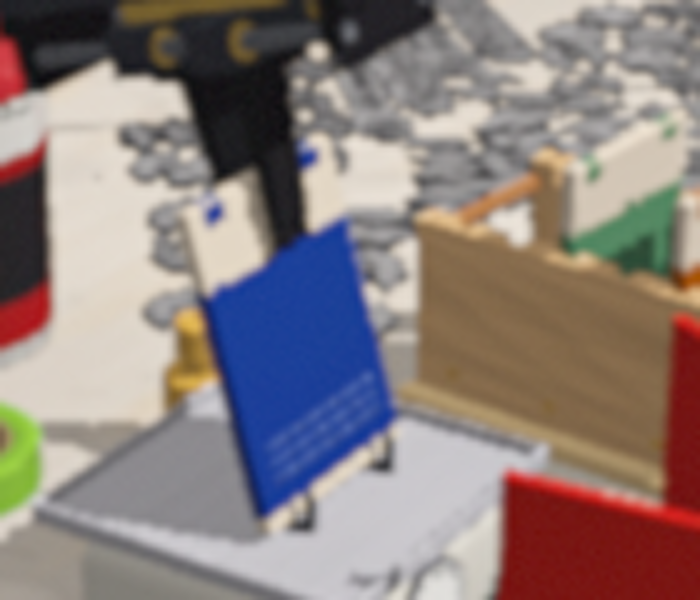

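```bash
python3 -m inch '[{"delta_pos":[0,0,0],"rot":[0,0,0]},{"delta_pos":[0,0,0],"rot":[0,0,0]},{"delta_pos":[0,0,0],"rot":[0,0,0]},{"delta_pos":[0,0,-0.5],"rot":[0,0,0]},{"delta_pos":[0,0,-1],"rot":[0,0,0]},{"delta_pos":[0,0,-2],"rot":[0,0,0]},{"delta_pos":[0,0,-3],"rot":[0,0,0]},{"delta_pos":[0,0,-3.5],"rot":[0,0,0]}]' -0.3; python3 -m inch '[{"delta_pos":[0,0,-4],"rot":[0,0,0]},{"delta_pos":[-3,0,-2],"rot":[0,0,0]},{"delta_pos":[-4,0,-1],"rot":[0,0,0]},{"delta_pos":[-4,0,0],"rot":[0,0,0]},{"delta_pos":[-3,0,0],"rot":[0,0,0]},{"delta_pos":[0,0,0],"rot":[0,0,0]}]';  python3 - <<'E'
from h import *
f,K,R,t=cam("side"); crop(f,240,120,140,120,5,"pics/s12.png")
f,K,R,t=cam("wrist"); cv2.imwrite("pics/w12.png",f)
f,K,R,t=cam("top"); cv2.imwrite("pics/t12.png",f)
E
```

```text
clock: 18.17
position: [0.5846, 0.0226, 0.2901]
tool_rot: [-2.88, -0.0, 1.571]
ft_force: [0.7, -0.9, -1.2]
gripper_width: 0.0333
clock: 18.67
position: [0.6026, -0.1224, 0.3573]
tool_rot: [-2.882, 0.002, 1.566]
ft_force: [-0.5, -0.4, 0.2]
gripper_width: 0.0331
```

View pics/s12.png

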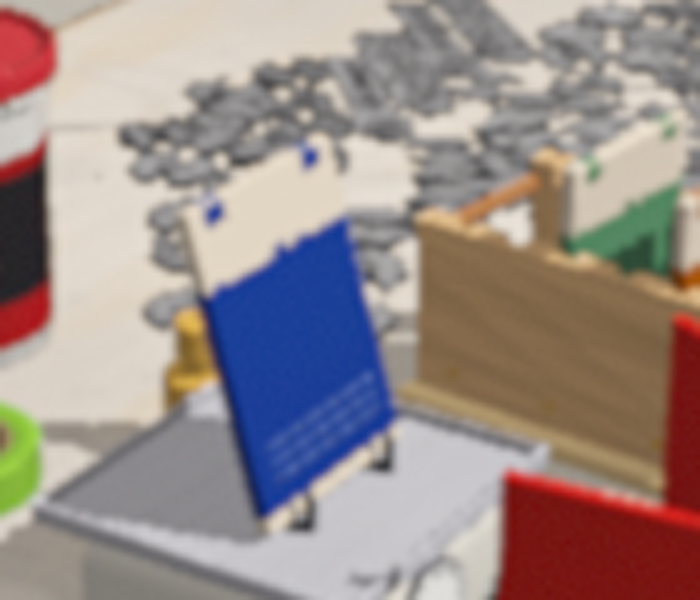

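View pics/w12.png

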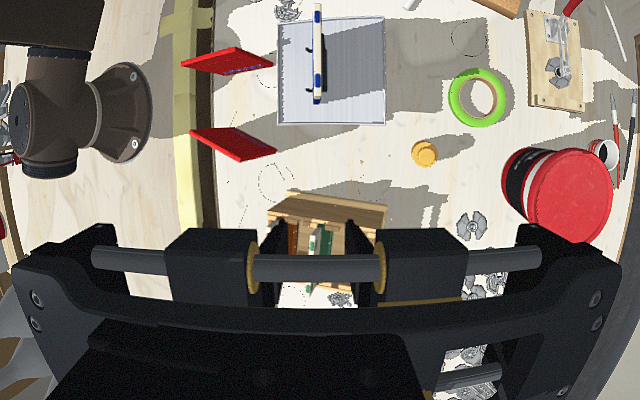

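View pics/t12.png

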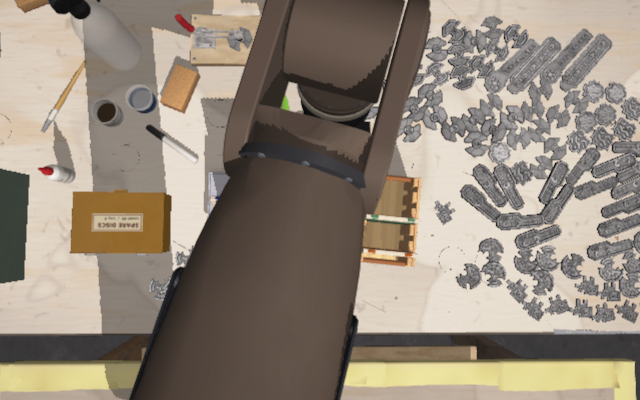

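```bash
python3 - <<'E'
from h import *
f,K,R,t=cam("wrist"); crop(f,265,0,130,135,5,"pics/w13.png")
E
```

```text
(no output)
```

View pics/w13.png

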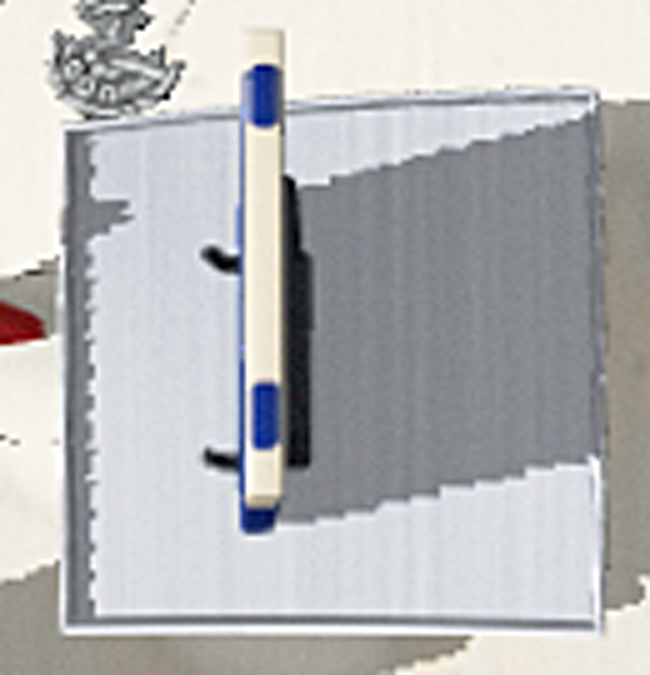

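```bash
python3 - <<'E'
from h import *
np.set_printoptions(precision=4,suppress=True)
f,K,R,t=cam("wrist"); o=(265,0,5); pn=.082
P=lambda n,px,z: print(n,onz(zp(px,*o),z,K,R,t,True)[:,:2].tolist())
P("tile top ends",[(263,28),(263,508)],pn+.005+.136)
P("dabs",[(262,95),(265,415)],pn+.005+.136)
P("stops top",[(207,253),(208,456)],pn+.0145)
P("rest top",[(285,180),(297,466)],pn+.0765)
P("rim",[(65,128),(597,92),(601,630),(63,632)],pn+.006)
def ony(px,y,o):
    c,d=rays(zp(px,*o),*S); return c+d*((y-c[1])/d[:,1:2])
f,*S=cam("side"); 
print("side: front foot corners, front top corners",ony([(395,440)],-.0275,(240,120,5)), ony([(268,532)],.0725,(240,120,5)),ony([(330,140)],-.0275,(240,120,5)), ony([(185,208)],.0725,(240,120,5)))
print(ctrl.get_obs()["joint_velocities"], ctrl.get_obs()["clock"])
E
```

```text
tile top ends [[0.5680567152116891, 0.07264609115896778], [0.5680779132071754, -0.029331840642414675]]
dabs [[0.5678476738305931, 0.057380485968029936], [0.5684747931338069, -0.010552138488101999]]
stops top [[0.5187027395996028, 0.055341805365797574], [0.5190925237639503, -0.004771582297310666]]
rest top [[0.5567530107882585, 0.05754666026419782], [0.5596715390031156, -0.014544752877575381]]
rim [[0.47128648953482527, 0.10204293823435504], [0.6293702090848456, 0.10279622733422336], [0.6294674604664855, -0.05307856034861354], [0.4711947572906971, -0.055175744190038505]]
side: front foot corners, front top corners [[ 0.5319 -0.0275  0.0859]] [[0.5298 0.0725 0.0896]] [[ 0.5645 -0.0275  0.2203]] [[0.5659 0.0725 0.2254]]
[ 0.002   0.0031  0.001  -0.0006 -0.0037 -0.0041] 18.9667
```

```bash
python3 -c "
from workcell import ctrl
print(ctrl.finish_job())"
```

```text
the job is handed in; nothing more can be done
None
```

The job is finished and handed in after about 19 s of robot time, with the gripper clear of everything.

- **Check weight:** I took it off the scale by its knob and stood it on the open bench at about (0.69, -0.10). Later pictures show it upright.
- **Blue tile:** I drew it straight up out of its slot, then lowered it onto the stand tilted 15° back. Its whole weight was on the pan before I let go, at about 4 mm of estimated travel against the 16 mm stop.
- **Final pictures:** The foot is behind both front stops and the tile leans back about 15° against the rest. The wrist camera puts its centre at y ≈ 0.022–0.023, and the stand's centre at 0.022–0.025 across views, so it is centred to about 2–3 mm. Every view taken after the lift shows the green and amber tiles still in their slots. The red tiles and the tape roll show no sign of having moved.
- **What disagreed:** The cameras differ by 1–2 mm on where the stand sits front to back. I placed the foot near the middle of its 16 mm gap by eye and tool position. The pan's travel is inferred from tool height and force, because I did not read the dial. My final top view was mostly blocked by the arm.

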